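# Load and lock the drilling jig for headlamp mounting plates

### The job

Load the drilling jig: lower every loose aluminium mounting plate (there are three or four) over the jig's two locating pins so that they lie flush on the bed and on one another, then put the steel drill guide (the plate with the black knob) over the same pins as the top layer, knob up and flush on the stack. Leave the jig's side lever up while loading; when all is on, press it down until it stays down by itself. Leave the headlamp housing and the ratchet where they are.

Things in the scene. Friction and masses are not known exactly. Their poses are not given: they have to be found in the camera images.
- plate1: flat bare aluminium mounting plate, 90 x 45 x 10 mm, with two through holes 11 mm in diameter on its long midline, 30 mm either side of the centre; all such plates are alike and either way round does. Origin: centre of its underside; x along the 90 mm side, z up. 0.08 to 0.15 kg. May be absent
- plate2: flat bare aluminium mounting plate, 90 x 45 x 10 mm, with two through holes 11 mm in diameter on its long midline, 30 mm either side of the centre; all such plates are alike and either way round does. Origin: centre of its underside; x along the 90 mm side, z up. 0.08 to 0.15 kg. May be absent
- plate3: flat bare aluminium mounting plate, 90 x 45 x 10 mm, with two through holes 11 mm in diameter on its long midline, 30 mm either side of the centre; all such plates are alike and either way round does. Origin: centre of its underside; x along the 90 mm side, z up. 0.08 to 0.15 kg. May be absent
- plate4: flat bare aluminium mounting plate, 90 x 45 x 10 mm, with two through holes 11 mm in diameter on its long midline, 30 mm either side of the centre; all such plates are alike and either way round does. Origin: centre of its underside; x along the 90 mm side, z up. 0.08 to 0.15 kg. May be absent
- guide: steel drill guide: plate 90 x 45 x 12 mm with the same two 11 mm through holes, 30 mm either side of the centre along its x, and a black upright knob on its middle, 22 mm in diameter, 30 mm tall, from 12 to 42 mm above the origin. Origin: centre of the plate's underside; x along the 90 mm side, z up. 0.17 to 0.35 kg. Either way round about z does
- jig: fixed dark steel drilling jig. Origin: on the shelf surface under the middle of the bed; x along the row of pins, z up. Base plate x -105 to 145, y -115 to 50 mm, 8 mm thick; bed block 100 (x) by 38 mm (y), top at z 28 mm. Two 8 mm steel pins at x -30 and +30 mm, y 0, rise 58 mm above the bed; their top 8 mm taper to 4 mm. The lever stands along its -y side, at y -100 mm
- jig_jaw (a point): top of the face of the jig's sliding steel edge clamp (36 mm wide, 86 mm above the shelf), at x 53 mm in the jig frame while the lever is up; it closes to about x 46 mm, against the stack's end, as the lever goes down. Nothing to handle
- jig_bed (a point): middle of the bed's top face, between the feet of the pins (jig frame 0, 0, 28 mm)
- lever (a joint): angle of the jig's locking lever, rad: 0 up (0.6 rad above level), 0.8 fully down (0.2 rad below level). It is sprung upward, needs about 5 to 8 N down on its pad; past about 0.68 the over-centre cam carries it to the stop at 0.8 and holds it there; released before that, it springs back up
- lever_pad (a point): centre of the upper face of the lever's grey plastic press pad (45 x 26 mm, 10 mm thick), 160 mm along the lever from the hinge and 5 mm above the lever's midline; it moves with the lever. The lever points from the hinge towards the jig's -x; pad centre about 154 mm above the shelf when up, 33 mm when down
- lever_hinge (a point): hinge axis of the lever (runs along the jig's y), 60 mm above the shelf; the lever's angle above level is 0.6 minus the joint value
- headlamp: round aluminium headlamp housing with a dark rim and a round bulb in its upward face, 70 mm in diameter (96 mm over its three small ears), 49 mm tall, standing among the plates; origin under its middle; not to be moved
- ratchet: chrome ratchet, about 183 mm long, lying flat; origin under its middle; not to be moved
There are look-alikes about, which are no part of the job. What is shaped like the plate4 but turquoise is not meant.

How it is judged (in metres and radians):
On the way, in this order (a step that is already met when the one before it is completed fails the run):
1. all the mounting plates present lie flush on the pins with the drill guide flush on top, the lever still up (horizontal distance between each of plate1, plate2, plate3, plate4, guide and jig_bed below 0.004 m and angle between each of plate1, plate2, plate3, plate4, guide's own z axis and vertical below 0.04 rad and angle between the x axis of each of plate1, plate2, plate3, plate4, guide and the x axis of jig, either way round below 0.07 rad and (z of plate1 in the frame of jig between 0.0255 and 0.0305 m or z of plate1 in the frame of jig between 0.0355 and 0.0405 m or z of plate1 in the frame of jig between 0.0455 and 0.0505 m or z of plate1 in the frame of jig between 0.0555 and 0.0605 m) and z of each of plate1, plate2, plate3, plate4 in the frame of guide below -0.005 m and (z of plate2 in the frame of jig between 0.0255 and 0.0305 m or z of plate2 in the frame of jig between 0.0355 and 0.0405 m or z of plate2 in the frame of jig between 0.0455 and 0.0505 m or z of plate2 in the frame of jig between 0.0555 and 0.0605 m) and (z of plate3 in the frame of jig between 0.0255 and 0.0305 m or z of plate3 in the frame of jig between 0.0355 and 0.0405 m or z of plate3 in the frame of jig between 0.0455 and 0.0505 m or z of plate3 in the frame of jig between 0.0555 and 0.0605 m) and (z of plate4 in the frame of jig between 0.0255 and 0.0305 m or z of plate4 in the frame of jig between 0.0355 and 0.0405 m or z of plate4 in the frame of jig between 0.0455 and 0.0505 m or z of plate4 in the frame of jig between 0.0555 and 0.0605 m) and (z of guide in the frame of jig between 0.0555 and 0.0605 m or z of guide in the frame of jig between 0.0655 and 0.0705 m) and value of joint lever below 0.2 rad), for 0.2 s.
2. the lever is pressed down to its stop (value of joint lever above 0.74 rad), for 0.2 s.
At the end, for the whole second after the job is handed in: All plates present and the guide are on the pins: centred within 4 mm, in line within 0.07 rad, level within 0.04 rad, heights on whole 10 mm layers above the bed within 2.5 mm, guide above all plates, knob up; at rest; the lever stays down (over 0.74 rad) (horizontal distance between each of plate1, plate2, plate3, plate4, guide and jig_bed below 0.004 m and angle between each of plate1, plate2, plate3, plate4, guide's own z axis and vertical below 0.04 rad and angle between the x axis of each of plate1, plate2, plate3, plate4, guide and the x axis of jig, either way round below 0.07 rad and (z of plate1 in the frame of jig between 0.0255 and 0.0305 m or z of plate1 in the frame of jig between 0.0355 and 0.0405 m or z of plate1 in the frame of jig between 0.0455 and 0.0505 m or z of plate1 in the frame of jig between 0.0555 and 0.0605 m) and z of each of plate1, plate2, plate3, plate4 in the frame of guide below -0.005 m and (z of plate2 in the frame of jig between 0.0255 and 0.0305 m or z of plate2 in the frame of jig between 0.0355 and 0.0405 m or z of plate2 in the frame of jig between 0.0455 and 0.0505 m or z of plate2 in the frame of jig between 0.0555 and 0.0605 m) and (z of plate3 in the frame of jig between 0.0255 and 0.0305 m or z of plate3 in the frame of jig between 0.0355 and 0.0405 m or z of plate3 in the frame of jig between 0.0455 and 0.0505 m or z of plate3 in the frame of jig between 0.0555 and 0.0605 m) and (z of plate4 in the frame of jig between 0.0255 and 0.0305 m or z of plate4 in the frame of jig between 0.0355 and 0.0405 m or z of plate4 in the frame of jig between 0.0455 and 0.0505 m or z of plate4 in the frame of jig between 0.0555 and 0.0605 m) and (z of guide in the frame of jig between 0.0555 and 0.0605 m or z of guide in the frame of jig between 0.0655 and 0.0705 m) and linear speed of each of plate1, plate2, plate3, plate4, guide below 0.02 m/s and value of joint lever above 0.74 rad); the robot touches nothing.
It fails at once if the headlamp is shifted by more than 4 cm (distance of headlamp from where it was at the start of the episode above 0.04 m).
It fails at once if the ratchet is shifted by more than 4 cm (distance of ratchet from where it was at the start of the episode above 0.04 m).
Of plate1, plate2, plate3, plate4 only 3 to 4 are there at a start; the rules pass over those that are not, and their reading is None.
At some moment in a run one of plate1, plate2, plate3, plate4, guide may be knocked a few centimetres aside while the robot is not near it.
It also fails if it takes over 208 s, if anything falls off the work surface, if the arm or the gripper's body presses on something with over 40 N, if the wrist force passes 120 N, or if a joint passes its speed limit or range.

### The arm

A 6-joint arm with a two-finger parallel gripper is mounted at the origin on the work surface. World frame = base frame: x ahead of the robot, y to its left, z up, the work surface at z = 0. Lengths are in mm, angles in rad, forces in N, time in s.
With the tool pointing down it reaches from about 275 to 825 mm from the base axis. Payload 4.9 kg.
Tool frame: the origin (TCP) lies at the very end of the fingers, on their centre line; the grasp point (between the pads) lies 19 mm behind it; z points along the fingers, y is the line along which they close (so a half turn about z gives the same grasp; the last joint's range is limited). The gripper opens to 85 mm and grips with 20 to 120 N. Pads are 22 mm wide; open, the fingers measure 114 mm over their backs; the gripper's body (76 mm by 85 mm) begins 54 mm behind the grasp point. The pads swing forward as they close: fully open they stand 13 mm farther back than shut.
Start: joints at [1.123, 0.326, -0.193, 1.052, 0, 1.437], TCP at [169.766, 523.162, 231.281] pointing down, gripper open.
Joint ranges: [-2.65, 2.65], [-0.97, 1.79], [-1.3, 1.35], [-1.93, 2.1], [-1.47, 1.37], [-3.14, 3.14]. Speed limits (rad/s): [2.57, 2.57, 3.14, 3.14, 3.14, 3.14].

### API

Orientations are given as [roll, pitch, yaw] about the fixed x, y, z axes, in that order (R = Rz(yaw) Ry(pitch) Rx(roll)).
In Python, from bench import bot, solve_ik, imaging gives the robot as it stands. Calls block until the motion is done:
- bot.move_ptp(position, orientation): joint-space move of the TCP to a pose.
- bot.movel(position, rot=None, max_speed=150, threshold=None): straight line of the TCP; rot=None keeps the orientation; max_speed is the mean speed in mm/s. With threshold (N) it stops when the force on the tool has changed by that much, and returns True; else False.
- bot.move_j(angles): joint-space move.
- bot.grip(opening, effort=None): opening from 0.0 (shut) to 1.0 (fully open); effort is the grip in N (None keeps the last); returns when the fingers have stopped.
- bot.dwell(seconds).
- solve_ik(position, orientation): joint angles nearest the present ones, or None.
- bot.get_state(): the state.
- imaging.capture(name): name is "scene" or "top"; returns the picture (480x640x3 uint8, blue, green, red); there is no depth.
- imaging.camera_model(name): a dict with "K" (3x3 intrinsics, pixels), "position" and "rotation" of the camera in the world. Camera axes: x right, y up, looking along -z (the intrinsics and any distortion apply to the point x, -y, -z); pixel columns grow to the right and rows downward; lengths in mm; the calibration is good to about 2 mm. A picture is of the moment at which its call begins. camera_model takes no time and is no camera call.
A pose or a line that the arm cannot do raises bot.IKError and nothing moves.
- bot.sign_off(): hands the job in; it is judged then, once.
The state is a dict: "t": time; "qpos": joint angles; "joint_velocities": joint speeds; "effort": joint torques, N m; "tcp_pos": TCP position; "orientation": TCP orientation; "contact_force": force on the tool from outside, world axes, zero at the start; "wrist_torque": the same for the moment, N m; "opening": opening from 0.0 (shut) to 1.0 (fully open); "gripper_force": force on a finger pad.
Only numpy, scipy, OpenCV 4.12 (cv2) and the standard library are available. Lean on these libraries where they do the work, as an engineer would, in place of code of your own. Each camera call takes 0.05 s, during which the arm holds its last target. There are 200 camera calls.

## Working session

There is one attempt and no reset: what is moved stays moved. The work goes in short steps, each a Python script; the robot and the scene stay as the last script left them, time stands still between calls to the robot, and variables do not carry over. Pictures are saved under pics/ and viewed, at most 14 in all, crops included, and the job is handed in when it is done.

```bash
ls; mkdir -p pics
python3 - <<'E'
from bench import bot, solve_ik, imaging
import cv2
s=bot.get_state(); print(s['t'],s['tcp_pos'],s['orientation'],s['opening'])
for n in("scene","top"):
    cv2.imwrite(f"pics/{n}0.png",imaging.capture(n)); m=imaging.camera_model(n); print(n,m)
E
```

```text
pics
0.0 [169.50476076 522.60598116 230.49891578] [-3.13986519e+00 -2.26908450e-04  2.82778987e+00] 0.9992304714742578
scene {'K': array([[553.61659415,   0.        , 317.73525461],
       [  0.        , 553.61659415, 237.92659482],
       [  0.        ,   0.        ,   1.        ]]), 'position': array([1228.63518293,  486.87407865,  855.55759507]), 'rotation': array([ 0.78076753, -0.01726725,  2.20073339])}
top {'K': array([[580.71518982,   0.        , 318.12008639],
       [  0.        , 580.71518982, 244.8633356 ],
       [  0.        ,   0.        ,   1.        ]]), 'position': array([ 350.66667663,   58.88536947, 1292.92713474]), 'rotation': array([ 0.21897521,  0.00405497, -1.5084981 ])}
```

View pics/scene0.png

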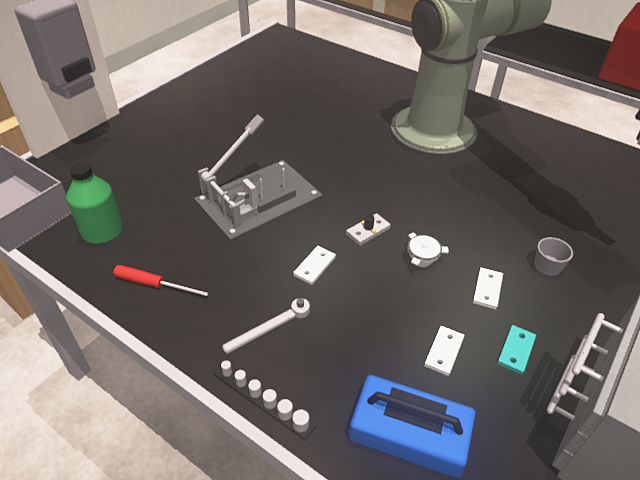

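View pics/top0.png

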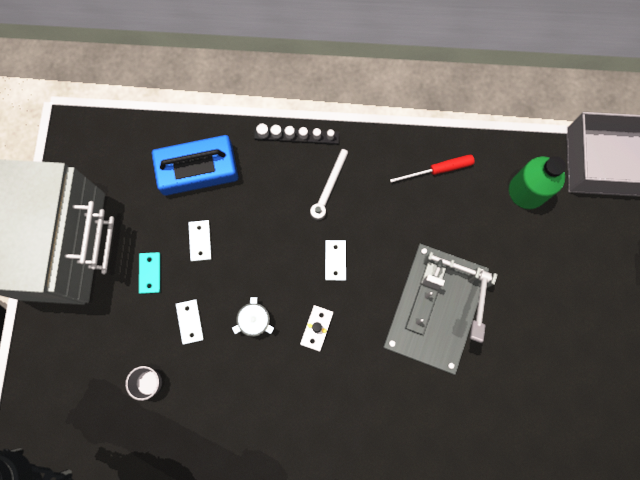

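Three white plates are visible: top pixels (200,240), (190,322) and (335,260). The guide is at (317,328), and the jig's pins are near (420,322) and (431,294). I'll enlarge these areas.

```bash
cat > h.py <<'E'
import numpy as np, cv2
from scipy.spatial.transform import Rotation as Ro
from bench import bot, solve_ik, imaging
F=np.diag([1.,-1,-1])
M={n:imaging.camera_model(n) for n in("scene","top")}
def ray(n,px):
    m=M[n]; R=Ro.from_euler('xyz',m['rotation']).as_matrix()
    d=R@F@np.linalg.solve(m['K'],[px[0],px[1],1.]); return np.array(m['position']),d/np.linalg.norm(d)
def at(n,px,z):
    p,d=ray(n,px); return p+d*(z-p[2])/d[2]
def proj(n,X):
    m=M[n]; R=Ro.from_euler('xyz',m['rotation']).as_matrix()
    u=m['K']@(F@R.T@(np.asarray(X,float)-m['position'])); return u[:2]/u[2]
def tri(a,b):
    p,d=ray("top",a);q,e=ray("scene",b)
    s=np.linalg.lstsq(np.c_[d,-e],q-p,rcond=None)[0]
    A,B=p+s[0]*d,q+s[1]*e; return (A+B)/2,np.linalg.norm(A-B)
def crop(img,x0,y0,w,h,k): return cv2.resize(img[y0:y0+h,x0:x0+w],None,fx=k,fy=k,interpolation=cv2.INTER_CUBIC)
E
python3 - <<'E'
from h import *
t=cv2.imread('pics/top0.png');s=cv2.imread('pics/scene0.png')
cv2.imwrite('pics/c1.png',crop(t,380,230,130,150,4))
cv2.imwrite('pics/c2.png',crop(s,190,100,200,150,4))
for n,im in(("top",t),("scene",s)):
    hsv=cv2.cvtColor(im,cv2.COLOR_BGR2HSV)
    m=((hsv[...,2]>130)&(hsv[...,1]<60)).astype('uint8')
    cs,_=cv2.findContours(m,cv2.RETR_EXTERNAL,cv2.CHAIN_APPROX_NONE)
    for c in cs:
        r=cv2.minAreaRect(c)
        if 300<cv2.contourArea(c)<2000: print(n,np.round(r[0],1),np.round(r[1],1),round(r[2],1),cv2.contourArea(c))
E
```

```text
top [141.8 382.8] [31.8 33.9] 45.0 858.5
top [312.9 338. ] [21.8 20.9] 18.4 374.5
top [320.2 317.1] [21.7 19.7] 20.0 352.5
top [188.9 321.4] [42.8 22.1] 80.0 866.0
top [252.5 316. ] [38. 41.] 90.0 893.0
top [  8.5 346.5] [ 17. 103.] 0.0 728.0
top [335. 260.] [40. 20.] 90.0 790.5
top [199.2 240.1] [39.9 21.3] 87.0 788.5
top [ 89.6 235.7] [42.6 69.4] 9.1 1553.5
top [ 60.4 228.9] [  7.4 126.3] 9.5 734.5
top [331.4 184. ] [15.6 74.7] 27.7 586.0
scene [623. 381.] [102.  32.] 90.0 1599.0
scene [444.1 350.1] [27.3 44.8] 21.8 1136.0
scene [590.1 360.2] [37.5 95.5] 25.2 1117.5
scene [265.3 324.6] [19.2 97.5] 63.4 868.0
scene [620.8 356. ] [ 11.9 125. ] 21.6 1083.0
scene [488.2 287.9] [25.1 38.6] 11.3 863.0
scene [314.3 264.3] [22.5 43.3] 42.3 827.5
scene [554.8 249.4] [35.8 23.3] 26.6 632.0
scene [426.2 251.1] [42.8 31.3] 13.0 739.5
scene [368.4 228. ] [19.5 40.8] 60.3 494.0
scene [429.1 138. ] [68.8 18.8] 7.4 740.5
scene [232.7 148.7] [16.8 84.9] 46.5 488.0
scene [486.1  77.1] [17.8 34.9] 15.1 550.0
```

View pics/c1.png

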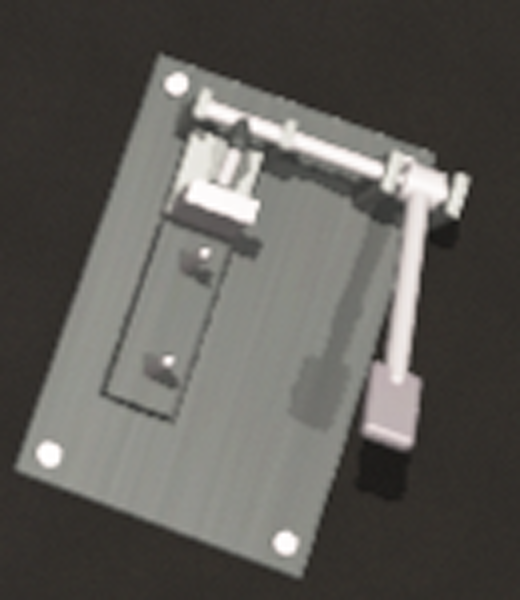

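View pics/c2.png

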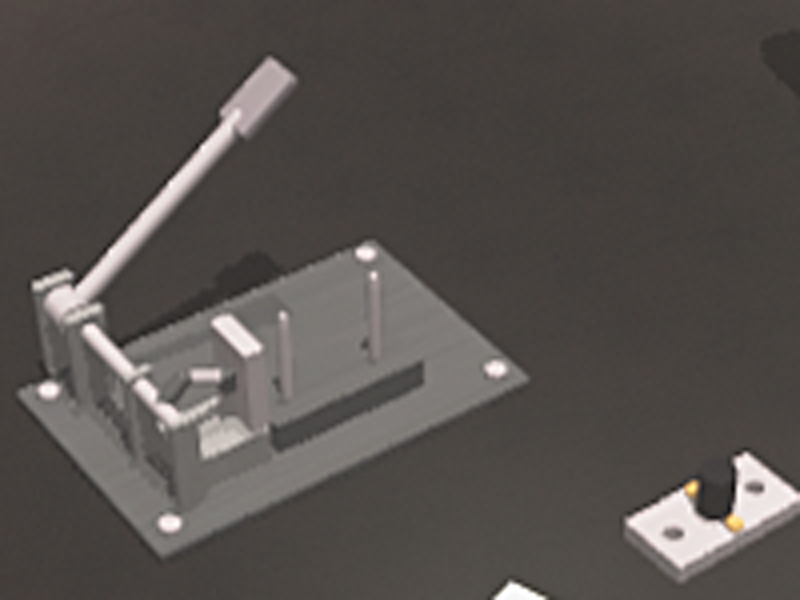

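The crops show the pin tips at top px (430.6,292.9) and (421.6,319.1), and at scene px (260.4,177.9) and (283.1,167.9). The base corners are clear in both views. Next I'll fit poses using silhouettes for the plates and points for the jig.

```bash
cat > fit.py <<'E'
from h import *
from scipy.optimize import minimize, least_squares
def sil(n,im,guess,H,w=70):
    """hull mask (x8) of the bright blob round the guess"""
    u=proj(n,[*guess,H]).astype(int); x0,y0=u-w//2
    g=cv2.resize(im[y0:y0+w,x0:x0+w],None,fx=8,fy=8,interpolation=cv2.INTER_CUBIC)
    hsv=cv2.cvtColor(g,cv2.COLOR_BGR2HSV); m=((hsv[...,2]>90)&(hsv[...,1]<70)).astype('uint8')
    cs,_=cv2.findContours(m,cv2.RETR_EXTERNAL,cv2.CHAIN_APPROX_NONE)
    cs=[c for c in cs if cv2.contourArea(c)>64*60 and np.linalg.norm(cv2.minAreaRect(c)[0]-np.array([w*4,w*4]))<64+90]
    out=np.zeros_like(m)
    if cs: cv2.fillConvexPoly(out,cv2.convexHull(np.vstack(cs)),1)
    return out,(x0,y0)
def model(n,p,H,o,shape):
    x,y,th,z=p;c,s=np.cos(th),np.sin(th)
    P=[proj(n,[x+c*a-s*b,y+s*a+c*b,z+h]) for a in(-45,45) for b in(-22.5,22.5) for h in(0,H)]
    P=((np.array(P)-o+.5)*8-.5); out=np.zeros(shape,'uint8')
    cv2.fillConvexPoly(out,cv2.convexHull(np.round(P*16).astype(np.int32)),1,shift=4); return out
def fit(ims,guess,H,th,z=None):
    S={n:sil(n,im,guess,H) for n,im in ims.items()}
    def cost(q):
        p=[*q[:3],q[3] if z is None else z]; c=0
        for n,(m,o) in S.items():
            k=model(n,p,H,o,m.shape); c+=1-(k&m).sum()/max(1,(k|m).sum())
        return c/len(S)
    q0=[*guess,th]+([0] if z is None else []); d=[6,6,.15]+([8] if z is None else [])
    sx=np.array([q0]+[np.array(q0)+np.eye(len(q0))[i]*d[i] for i in range(len(q0))])
    r=minimize(cost,sx[0],method='Nelder-Mead',options=dict(initial_simplex=sx,xatol=.02,fatol=1e-5,maxiter=400))
    r=minimize(cost,r.x,method='Nelder-Mead',options=dict(initial_simplex=r.x+.4*(sx-sx[0]),xatol=.02,fatol=1e-5,maxiter=400))
    return r.x,r.fun
E
python3 - <<'E'
from fit import *
ims={n:cv2.imread(f'pics/{n}0.png') for n in("top","scene")}
for nm,px,H,a in(("A",(199,240),10,0.05),("B",(189,321.5),10,.17),("C",(335,260),10,0),("G",(317,328),12,-.3)):
    g=at("top",px,H)[:2]
    print(nm,np.round(g,1),'free',*[np.round(v,3) for v in fit(ims,g,H,a)])
    for n in ims: print('   ',n,*[np.round(v,3) for v in fit({n:ims[n]},g,H,a,0.)])
f=lambda l,x0,y0:[(x0+(u+.5)/4-.5,y0+(v+.5)/4-.5) for u,v in l]
T=f([(204,253),(168,358),(160,55),(17,468),(302,577)],380,230)
S=f([(283,313),(374,273),(163,557),(528,378),(373,238),(20,393)],190,100)
for i in(0,1): print('pin',tri(T[i],S[i]))
for i,j in((2,2),(3,3),(4,4)): print('corner',tri(T[i],S[j]))
J=np.array([(30,0,86),(-30,0,86),(145,50,8),(-105,50,8),(-105,-115,8),(145,-115,8)])
def res(q,w):
    c,s=np.cos(q[2]),np.sin(q[2]); W=[(q[0]+c*a-s*b,q[1]+s*a+c*b,z) for a,b,z in J]
    r=[]
    if 't' in w: r+=[proj("top",W[i])-T[i] for i in range(5)]
    if 's' in w: r+=[proj("scene",W[i])-S[i] for i in range(6)]
    return np.ravel(r)
for w in('ts','t','s'):
    r=least_squares(res,[350,-180,-.3],args=(w,)); print('jig',w,np.round(r.x,3),np.round(r.fun,1))
E
```

```text
A [630.  352.4] free [6.31214e+02 3.52880e+02 1.41000e-01 2.65900e+00] 0.095
    top [6.30314e+02 3.52895e+02 1.43000e-01] 0.085
    scene [6.31077e+02 3.53190e+02 1.27000e-01] 0.108
B [445.4 354.7] free [4.47124e+02 3.56006e+02 3.05000e-01 3.46200e+00] 0.1
    top [4.45686e+02 3.55867e+02 2.71000e-01] 0.091
    scene [4.48724e+02 3.56321e+02 3.08000e-01] 0.112
C [602.8  41.8] free [6.04486e+02 4.18140e+01 3.00000e-02 2.16000e+00] 0.097
    top [6.04757e+02 4.09910e+01 5.90000e-02] 0.089
    scene [6.04971e+02 4.17280e+01 3.30000e-02] 0.103
G [448.5  72.7] free [ 4.50389e+02  7.42170e+01 -2.93000e-01  2.07800e+00] 0.104
    top [ 4.49583e+02  7.36160e+01 -2.87000e-01] 0.117
    scene [ 4.5018e+02  7.4224e+01 -2.9400e-01] 0.096
pin (array([ 530.462905  , -160.72907569,   85.62575163]), np.float64(0.3783632549180989))
pin (array([ 474.23483549, -142.61457584,   86.93790665]), np.float64(0.6057086530460611))
corner (array([ 653.93253977, -147.65066198,    3.74251422]), np.float64(1.2973879158798467))
corner (array([417.58843363, -75.32284649,   6.08408966]), np.float64(0.6091119157680781))
corner (array([ 368.93284781, -230.61669564,    7.29839799]), np.float64(1.1599570809121273))
jig ts [ 5.02400e+02 -1.51644e+02 -2.95000e-01] [-0.1 -0.4 -0.1  0.4 -0.7 -1.1 -1.   0.5  0.1  0.3  0.   0.1 -0.1  0.1
 -0.4 -0.7  0.9 -0.6 -0.3 -0.4 -1.4 -0.7]
jig t [ 5.02389e+02 -1.52397e+02 -2.98000e-01] [ 0.3 -0.3  0.3  0.4 -0.1 -1.  -0.8  0.4  0.2  0.5]
jig s [ 5.02868e+02 -1.50569e+02 -2.93000e-01] [ 0.3  0.4  0.2  0.4 -0.1 -0.3  1.1 -0.3 -0.2 -0.2 -1.2 -0.3]
```

```bash
cat > act.py <<'E'
from h import *
JIG=np.array([502.4,-151.7]); JTH=-.300
def rpy(th): return [np.pi,0,th+np.pi]
def st(tag):
    s=bot.get_state(); print(tag,'t%.1f'%s['t'],np.round(s['tcp_pos'],1),'F',np.round(s['contact_force'],1),'T',np.round(s['wrist_torque'],2),'op %.3f gf %.1f'%(s['opening'],s['gripper_force'])); return s
def pick(xy,th,z=1.5,up=140):
    bot.grip(.75); bot.move_ptp([*xy,up],rpy(th))
    bot.movel([*xy,30],max_speed=200); hit=bot.movel([*xy,z],max_speed=50,threshold=8)
    st(f'down hit={hit}'); bot.grip(0.,40); st('gripped')
    bot.movel([*xy,up],max_speed=200); return st('lifted')
E
python3 - <<'E'
from act import *
pick((604.6,41.6),.035)
bot.move_ptp([*JIG,140],rpy(JTH))
bot.movel([*JIG,100],max_speed=100); st('above')
t,s=imaging.capture("top"),imaging.capture("scene")
cv2.imwrite('pics/t1.png',t);cv2.imwrite('pics/s1.png',s)
a=proj("top",[*JIG,100]).astype(int)-[50,50];b=proj("scene",[*JIG,100]).astype(int)-[50,50]
cv2.imwrite('pics/c3.png',np.hstack([crop(t,*a,100,100,4),crop(s,*b,100,100,4)])); print(a,b)
E
```

```text
down hit=False t4.2 [604.6  41.6   1.4] F [-0.7  0.5  0.4] T [ 0.   -0.02 -0.03] op 0.749 gf 0.0
gripped t4.5 [605.2  41.6   2.1] F [-0.   0.   3.3] T [-0.08  0.04  0.03] op 0.509 gf 41.0
lifted t5.3 [603.6  41.7 138.7] F [ 0.3 -0.2 -1.1] T [-0.01  0.04 -0.01] op 0.508 gf 40.8
above t6.8 [ 502.8 -151.    99.9] F [-0.3  0.3 -1.4] T [-0.   -0.01 -0.04] op 0.509 gf 40.8
[377 255] [221 117]
```

View pics/c3.png

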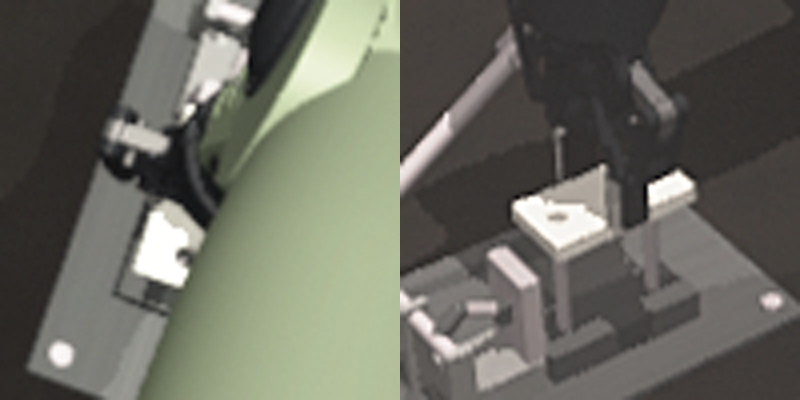

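The scene half shows the plate held level above the pins, with its near hole at about scene px (260.6,171.1) and the pin tips directly below.

Run:
```python
from act import *
h=at("scene",(158.5/4+221-.4,216.5/4+117-.4),108.5); p=at("scene",(260.4,177.9),86); print(h,p,h[:2]-p[:2])
hit=bot.movel([*JIG,60],max_speed=40,threshold=8); st(f'A hit={hit}')
if not hit:
    hit=bot.movel([*JIG,30],max_speed=40,threshold=10); st(f'B hit={hit}')
cv2.imwrite('pics/s2.png',crop(imaging.capture("scene"),*(proj("scene",[*JIG,60]).astype(int)-[60,50]),120,100,5))
```

```text
[ 532.90504333 -157.64283713  108.5       ] [ 530.8937646  -160.50742088   86.        ] [2.01127873 2.86458376]
A hit=False t8.0 [ 502.6 -151.8   60.2] F [-0.2  0.1 -1.2] T [ 0.01 -0.03 -0.02] op 0.509 gf 40.8
B hit=True t8.8 [ 501.7 -151.4   30. ] F [-0.8  0.6  4.6] T [ 0.04  0.12 -0.04] op 0.508 gf 41.4
```

View pics/s2.png

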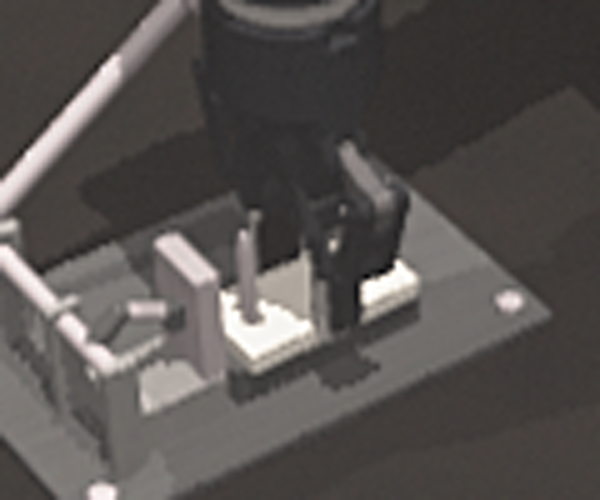

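The plate is on both pins and seated on the bed. I'll release it, then re-measure the others before the next pick.

```bash
cat >> act.py <<'E'
def release():
    bot.grip(.68); p=bot.get_state()['tcp_pos']; bot.movel([*JIG,150],max_speed=150); st('released')
def place(layer,zt=30):
    bot.move_ptp([*JIG,150],rpy(JTH)); bot.movel([*JIG,102],max_speed=100)
    hit=bot.movel([*JIG,zt+10*layer+10],max_speed=40,threshold=8); st(f'A hit={hit}')
    if hit: return False
    hit=bot.movel([*JIG,zt+10*layer-1],max_speed=30,threshold=10); st(f'B hit={hit}'); return True
E
python3 - <<'E'
from act import *
from fit import fit
release(); bot.move_ptp([480,150,250],rpy(0)); 
ims={n:imaging.capture(n) for n in("top","scene")}
for n in ims: cv2.imwrite(f'pics/{n}3.png',ims[n])
cv2.imwrite('pics/v3.png',np.hstack([crop(ims["top"],120,200,310,200,1),crop(ims["scene"],190,110,310,200,1)]))
for nm,g,H,th in(("A",(631,353),10,.14),("B",(447,356),10,.3),("G",(450,74.2),12,-.293)):
    print(nm,*[np.round(v,3) for v in fit(ims,g,H,th,0.)])
E
```

```text
released t10.1 [ 501.8 -151.4  149.2] F [ 0.5 -0.2  0.3] T [0.01 0.04 0.01] op 0.681 gf 0.0
A [6.58333e+02 3.58193e+02 1.29000e-01] 0.4
B [4.47872e+02 3.56346e+02 3.11000e-01] 0.4
G [ 4.49655e+02  7.38710e+01 -3.00000e-01] 0.09
```

View pics/v3.png

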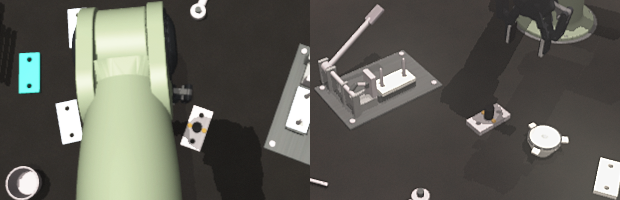

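Plate 1 sits on the pins. The arm partly hides A and B from the top camera, so I'll check those two from the scene camera and then pick A.

Run:
```python
from act import *
from fit import fit
im={"scene":imaging.capture("scene")}
r=None
for nm,g,th,ref in(("B",(447,356),.3,(448.7,356.3)),("A",(631,353),.14,(631.1,353.2))):
    r=fit(im,g,10,th,0.); print(nm,*[np.round(v,3) for v in r]); d=np.linalg.norm(r[0][:2]-ref)
if d<3 and r[1]<.15:
    pick((630.9,353),.138)
    if bot.get_state()['opening']>.45: print(place(1))
    cv2.imwrite('pics/s4.png',crop(imaging.capture("scene"),*(proj("scene",[*JIG,60]).astype(int)-[60,50]),120,100,5))
```

```text
B [4.48515e+02 3.56291e+02 3.10000e-01] 0.11
A [6.58643e+02 3.58172e+02 1.29000e-01] 0.081
```

Plate A has been knocked about 28 mm, to (658.5,358.1), and the fit there is clean. I'll use the new pose.

Run:
```python
from act import *
pick((658.4,358.1),.132)
if bot.get_state()['opening']>.45: print(place(1))
cv2.imwrite('pics/s4.png',crop(imaging.capture("scene"),*(proj("scene",[*JIG,60]).astype(int)-[60,50]),120,100,5))
```

```text
down hit=False t14.2 [658.4 358.1   1.3] F [0.1 0.  0.4] T [-0.01  0.05 -0.02] op 0.755 gf 0.0
gripped t14.5 [659.  358.4   2.3] F [ 0.  -0.2  1.3] T [ 0.13 -0.1  -0.  ] op 0.508 gf 40.9
lifted t15.3 [657.5 357.7 138.4] F [ 0.2 -0.4 -0.5] T [-0.01  0.    0.04] op 0.508 gf 40.7
A hit=False t19.4 [ 502.  -151.6   49.9] F [-4.1  0.1 -2.7] T [-0.18  0.64 -0.04] op 0.510 gf 40.7
B hit=True t19.7 [ 502.  -151.9   40.2] F [-0.8  0.6  5.6] T [ 0.1   0.12 -0.05] op 0.511 gf 41.5
True
```

View pics/s4.png

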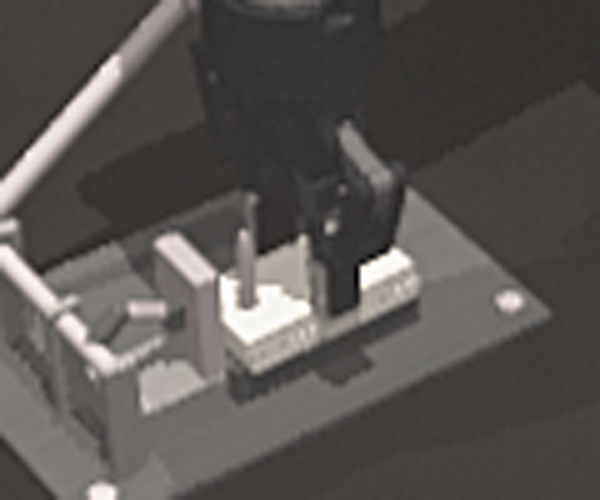

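Two layers are now seated. Next is B, re-checked from the scene camera after release.

Run:
```python
from act import *
from fit import fit
release(); bot.move_ptp([447,250,200],rpy(.3))
im={"scene":imaging.capture("scene")}
r=fit(im,(447.5,356.2),10,.3,0.); print('B',*[np.round(v,3) for v in r])
g=fit(im,(450,74),12,-.293,0.); print('G',*[np.round(v,3) for v in g])
if r[1]<.14:
    x,y,th=r[0]; pick((x-1,y-.2),th)
    if bot.get_state()['opening']>.45: print(place(2))
    im=imaging.capture("scene"); cv2.imwrite('pics/full5.png',im); cv2.imwrite('pics/s5.png',crop(im,*(proj("scene",[*JIG,60]).astype(int)-[60,50]),120,100,5))
```

```text
released t21.0 [ 501.8 -151.4  149.2] F [-0.3  0.2 -0.2] T [ 0.01  0.02 -0.02] op 0.677 gf 0.0
B [4.48294e+02 3.56279e+02 3.05000e-01] 0.106
G [ 4.49874e+02  7.36810e+01 -2.64000e-01] 0.063
down hit=False t24.7 [447.2 356.1   1.3] F [-0.1  0.5  0.1] T [ 0.04 -0.   -0.05] op 0.747 gf 0.0
gripped t25.0 [447.7 356.4   2. ] F [ 0.  -0.1  3.2] T [-0.01  0.07  0.03] op 0.505 gf 41.1
lifted t25.9 [446.5 355.6 138.9] F [-0.6 -0.3 -2.3] T [-0.05  0.04 -0.04] op 0.506 gf 40.8
A hit=False t29.6 [ 502.5 -151.8   60.1] F [ 1.5 -2.5 -2.2] T [-0.34 -0.24  0.08] op 0.508 gf 40.8
B hit=True t29.9 [ 502.6 -151.8   50. ] F [-1.4 -0.3  5.3] T [ 0.05  0.15 -0.05] op 0.510 gf 41.5
True
```

Run:
```python
from act import *
from fit import fit
release(); bot.move_ptp([350,150,220],rpy(0))
im={n:imaging.capture(n) for n in("scene","top")}
cv2.imwrite('pics/v6.png',im["scene"])
g=fit({"scene":im["scene"]},(449.9,73.8),12,-.28,0.); print('G',*[np.round(v,3) for v in g])
```

```text
released t31.1 [ 501.8 -151.5  149.3] F [ 0.5 -0.1 -0.3] T [ 0.01  0.02 -0.07] op 0.680 gf 0.0
G [ 4.50315e+02  7.44340e+01 -2.85000e-01] 0.087
```

View pics/v6.png

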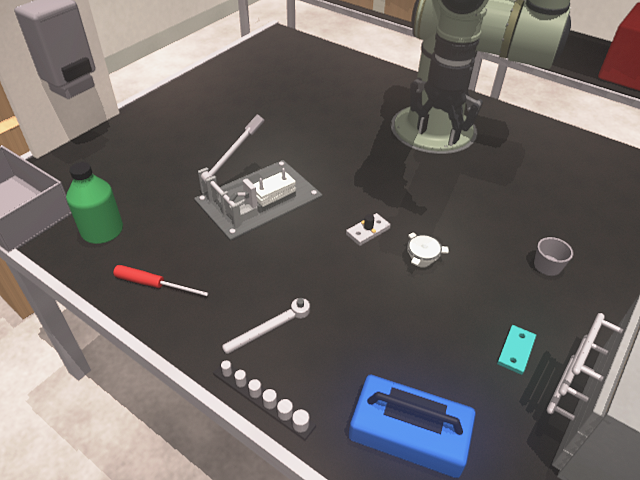

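The stack of three is on the pins at px (272,187), and no other plate is loose. Guide next.

Run:
```python
from act import *
pick((450,74.1),-.288)
if bot.get_state()['opening']>.45: print(place(3))
im=imaging.capture("scene"); cv2.imwrite('pics/s7.png',crop(im,*(proj("scene",[*JIG,60]).astype(int)-[60,50]),120,100,5))
```

```text
down hit=False t34.8 [449.9  74.1   1.3] F [-0.6 -0.6 -0.4] T [ 0.   -0.05 -0.02] op 0.745 gf 0.0
gripped t35.1 [450.3  74.    1.9] F [-1.  -0.7  3.3] T [-0.12  0.1   0.05] op 0.510 gf 41.1
lifted t35.9 [449.   74.1 138.9] F [-0.8  0.2 -3.2] T [ 0.02 -0.01 -0.01] op 0.512 gf 41.2
A hit=False t38.5 [ 502.6 -151.8   70.1] F [-0.8  0.6 -2.6] T [-0.03 -0.01  0.04] op 0.516 gf 41.2
B hit=True t38.8 [ 502.6 -151.8   59.9] F [-0.7 -0.   5. ] T [ 0.04  0.13 -0.03] op 0.508 gf 42.1
True
```

View pics/s7.png

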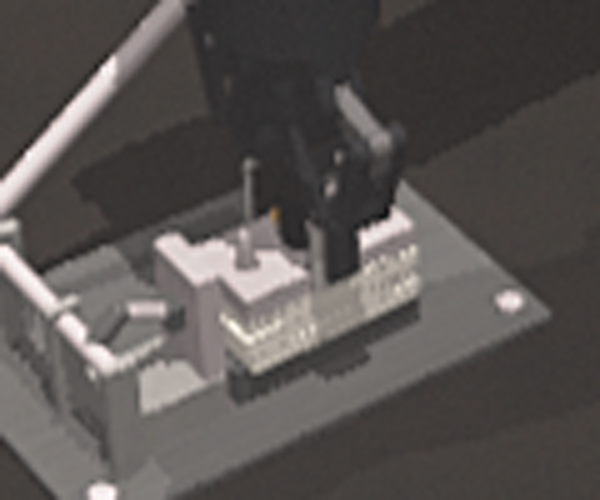

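The guide is seated at TCP z 59.9, as expected. I'll release it and locate the pad, whose centre I read as top px (477.4,330.1) and scene px (254.6,123.9).

Run:
```python
from act import *
release(); bot.movel([*JIG,220],max_speed=200)
P,e=tri((477.4,330.1),(254.6,123.9)); print(P,e)
c,s=np.cos(JTH),np.sin(JTH); R=np.array([[c,-s],[s,c]]); print('jig frame',R.T@(P[:2]-JIG))
im=imaging.capture("scene"); cv2.imwrite('pics/s8.png',crop(im,190,100,150,140,4))
```

```text
released t39.9 [ 501.9 -151.5  149.3] F [ 1.6 -0.  -0.4] T [-0.03  0.02 -0.  ] op 0.680 gf 0.0
[ 452.6650944  -240.08065709  151.64959933] 1.8524841350636247
jig frame [-21.39530005 -99.13093623]
```

View pics/s8.png

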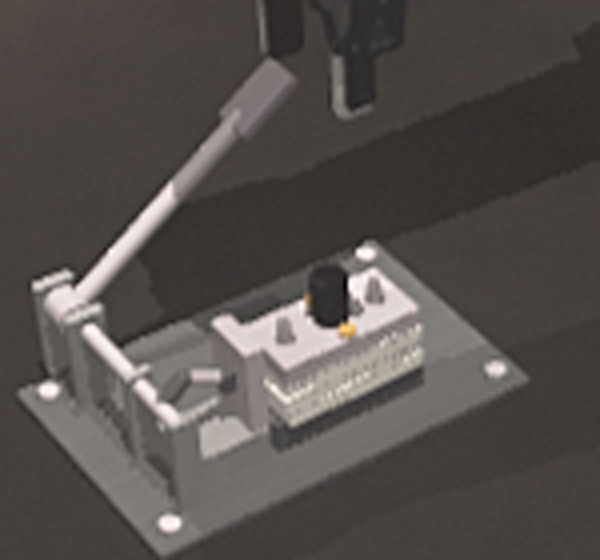

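Stack and guide are flush with the knob up. The pad measures (-21,-99,152) in the jig frame, against an expected y of -100 and z of 154. I'll press it along its arc with the fingers shut.

Run:
```python
from act import *
c,s=np.cos(JTH),np.sin(JTH); R=np.array([[c,-s],[s,c]])
def pad(a,off): 
    x=107.8-160*np.cos(a)+(5+off)*np.sin(a); z=60+160*np.sin(a)+(5+off)*np.cos(a)
    return [*(JIG+R@[x,-99.5]),z]
p=pad(.6,0)
bot.move_ptp([p[0],p[1],230],rpy(JTH)); bot.grip(0.)
bot.movel([p[0],p[1],p[2]+12],max_speed=100)
hit=bot.movel([p[0],p[1],p[2]-4],max_speed=30,threshold=3); st(f'touch {hit}')
for a in np.linspace(.5,-.2,8):
    hit=bot.movel(pad(a,-2 if a>-.19 else -1),max_speed=60,threshold=30)
    f=st(f'a={a:.2f} hit={hit}')
    if hit: break
cv2.imwrite('pics/s9.png',crop(imaging.capture("scene"),190,100,150,140,4))
q=bot.get_state()['tcp_pos']; bot.movel([q[0],q[1],230],max_speed=100); st('up')
bot.dwell(.5)
cv2.imwrite('pics/s10.png',crop(imaging.capture("scene"),190,100,150,140,4))
```

```text
touch True t42.7 [ 453.3 -241.   159.4] F [0.8 0.3 4.9] T [-0.05 -0.2  -0.02] op -0.002 gf 2.3
a=0.50 hit=False t43.2 [ 443.8 -238.2  140.1] F [ 0.7 -1.6  4.6] T [-0.25 -0.02  0.02] op 0.003 gf 2.5
a=0.40 hit=False t43.6 [ 437.1 -235.9  125.6] F [ 2.7 -1.8  4.4] T [-0.33 -0.55 -0.01] op -0.000 gf 2.3
a=0.30 hit=False t44.1 [ 430.6 -233.5  110.1] F [1.6 0.2 3.6] T [-0.07 -0.24  0.02] op 0.001 gf 1.9
a=0.20 hit=False t44.5 [ 426.1 -231.9   94.5] F [-1.   0.1  2.7] T [0.15 0.02 0.04] op -0.004 gf 1.4
a=0.10 hit=False t44.9 [ 423.4 -231.2   78.4] F [-1.4 -0.   1.6] T [0.12 0.15 0.01] op -0.002 gf 0.7
a=0.00 hit=False t45.3 [ 422.7 -231.    62.4] F [ 0.4 -0.7  0.6] T [ 0.02  0.04 -0.04] op -0.002 gf 0.0
a=-0.10 hit=False t45.7 [ 423.2 -231.1   46.5] F [-0.1  0.5 -0.5] T [-0.08 -0.08 -0.05] op 0.002 gf 0.0
a=-0.20 hit=True t46.0 [ 426.2 -232.7   33.7] F [-5.2  2.7 16.8] T [0.53 0.79 0.01] op 0.004 gf 9.0
up t48.2 [ 426.  -232.6  229.5] F [ 0.5  0.7 -0.7] T [-0.02  0.04  0.03] op -0.003 gf 0.0
```

View pics/s10.png

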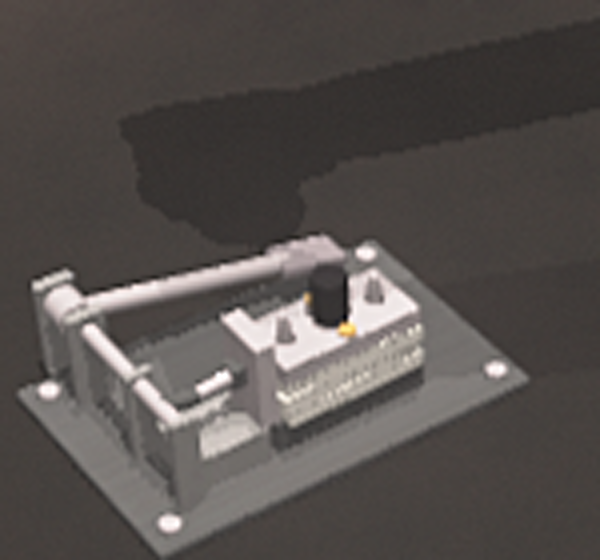

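The lever stays down after release, the jaw has closed, and the stack is flush. Handing in.

```bash
python3 -c "
from bench import bot
print(bot.sign_off())"
```

```text
the job is handed in; nothing more can be done
None
```

I loaded the jig with all three plates present and the drill guide on top, knob up. The lever is down and holding by itself, the headlamp and ratchet were left alone, and the job was handed in after about 49 s; sign-off returned no verdict.

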